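# Air the bench incubator

### The arm

A 6-joint arm with a two-finger parallel gripper is mounted at the origin on the work surface. World frame = base frame: x ahead of the robot, y to its left, z up, the work surface at z = 0. Lengths are in m, angles in degrees, forces in N, time in s.
With the tool pointing down it reaches from about 0.325 to 0.9 m from the base axis. Payload 3.5 kg.
Tool frame: the origin (TCP) lies between the finger pads; the fingertips stand 19 mm ahead of it and the grasp point (between the pads) is the TCP; z points along the fingers, y is the line along which they close (so a half turn about z gives the same grasp; the last joint's range is limited). The gripper opens to 85 mm and grips with 20 to 120 N. Pads are 22 mm wide; open, the fingers measure 114 mm over their backs; the gripper's body (76 mm by 85 mm) begins 54 mm behind the grasp point. The pads swing forward as they close: fully open they stand 13 mm farther back than shut.
Start: joints at [-69.752, 15.837, -1.513, 72.651, 0, 84.076], TCP at [0.276, -0.561, 0.25] pointing down, gripper open.
Joint ranges: [-178.77, 178.77], [-48.84, 107.48], [-61.69, 71.31], [-111.58, 123.2], [-90, 87.43], [-180, 180]. Speed limits (degrees/s): [147.25, 147.25, 180, 180, 180, 180].

### API

Orientations are given as [roll, pitch, yaw] about the fixed x, y, z axes, in that order (R = Rz(yaw) Ry(pitch) Rx(roll)).
In Python, from bench import state, cams, manip gives the robot as it stands.
- The arm moves only by the shell command python3 -m handwheel 'ROWS'. ROWS is JSON, a list of rows, each a list of 3 entries, a list of its own where there are three numbers: the gripper's target within -1 to 1 (fully open at 1, half-way at 0, shut at -1), then the shift along the tool's x, y, z in m, then the turn, a rotation vector about the tool's x, y, z in rad. In form: [[fingers, [tx, ty, tz], [ax, ay, az]], ...]. A call has exactly 5 rows; each row is the pose to reach, as a shift and turn from the pose commanded when the call began, along the tool's axes at that moment; what a row does not reach only later rows make up. A row lasts 1/8 s, in which the tool goes at most 62.5 mm and 10.7 degrees, less where a joint would pass 70% of its speed; a pose out of reach is approached as far as the arm can. A call with a gripper value outside its range is refused whole. The fingers move at their own pace and stop on an object; the grip force is fixed at half the most. Time passes only in rows, so rows that repeat a pose let the fingers close, or fill a call up. It gives the time, the measured TCP pose, the force, the opening and the grip force at its end, in the units of the state.
- state(): the state, without advancing time (a new reading comes with each control period).
- cams.snapshot(name): name is "scene" or "top" or "wrist"; returns a dict with "color" (384x512x3 uint8, red, green, blue), "z_map" (384x512 float32, m along the optical axis (not along the pixel's ray), 0 where there is no reading), "fx", "fy", "cx", "cy" (pixels), "rvec" (rotation vector, rad) and "tvec" (3), from world to camera coordinates, as OpenCV has them; the wrist camera has in their place "tool_from_camera" (4x4, takes a point from camera to tool coordinates, whose origin is the TCP and whose axes are the flange's). Camera axes: x right, y down, z forward; pixel columns grow to the right and rows downward; lengths in m; the calibration is good to about 2 mm. A picture is of the moment at which its call begins: read the wrist's pose just before it.
- manip.job_done(): hands the job in; it is judged then, once.
The state is a dict: "time": time; "qpos": joint angles; "qd": joint speeds; "joint_torque": joint torques, N m; "eef_pos": TCP position; "eef_rot": TCP orientation; "wrist_force": force on the tool from outside, world axes, zero at the start; "moment": the same for the moment, N m; "opening": finger opening in m; "grip_force": force on a finger pad.
Only numpy, scipy, OpenCV 4.12 (cv2) and the standard library are available. Lean on these libraries where they do the work, as an engineer would, in place of code of your own. Each camera call takes 0.05 s, during which the arm holds its last target. There are 200 camera calls.

### The job

Let the damp air out of the small incubator, which is the one of the two white bench cabinets that has windows, one in its top and one in its drop-down door. By the loop handle on the door's top edge, pull that door all the way down until it lies level, keep it down for two seconds, then push it back up until it is fully shut. Do not move the door of the other cabinet, which is solid all round.

Things in the scene. Friction and masses are not known exactly. Their poses are not given: they have to be found in the camera images.
- incubator_door (a joint): Hinge of the incubator's windowed drop-down door, rad: 0 = shut (upright), 1.55 = fully down (level, at its stop). Starts shut or ajar by up to 0.25. No latch; the hinge is stiff, so the door stays at any angle it is left at and takes 2 to 7 N at the handle. The panel is 208 mm wide, 150 mm high, 16 mm thick, in a fixed white cabinet 220 mm wide, 220 deep, 195 high.
- incubator_door_handle (a point): Middle of its handle: a round steel bar, 12 mm thick, 90 mm long (78 clear), on a post at each end, standing up from the door's top edge in the door's plane; 210 mm from the hinge line, 54 mm clear gap under the bar. Shut, it is 250 mm above the table; down, 40 mm. Pinched from above across the bar, it turns between the fingers as the door swings. y along the bar, z away from the hinge, -x out of the door's outer face.
- incubator_door_hinge (a point): Middle of that door's hinge line, at its lower edge, 40 mm above the table. Axes turn with the door: y along the hinge line (always level), z up the door to the handle, -x out of its outer face; with the door shut z is straight up and -x is the way the door comes down. The cabinet's top is glazed and clear but for a control box, 35 mm high, on its rear edge.
- steriliser_door_handle (a point): Middle of the same kind of handle bar on the other cabinet (same size, standing beside the incubator; which is left and which right varies). It has no windows; its door is solid with three raised ribs and may also be slightly ajar. A loose tip box stands on its top. To be left as it is. Same axes as the incubator's handle.

How it is judged (in metres and radians):
On the way:
1. the incubator's door is fully down (within 10 degrees of its stop) and kept there (value of joint incubator_door above 1.375 rad), for 1.5 s.
At the end, for the whole second after the job is handed in: The incubator's door is shut again (within 0.09 rad, about 5 degrees or 19 mm at the handle) and at rest, and the other cabinet's door handle is within 20 mm of where it was (value of joint incubator_door below 0.09 rad and velocity of joint incubator_door between -0.05 and 0.05 rad/s and distance of steriliser_door_handle from where it was at the start of the episode below 0.02 m); the robot touches nothing.
It fails at once if the other cabinet's door handle moved by more than 20 mm (distance of steriliser_door_handle from where it was at the start of the episode above 0.02 m).
It also fails if it takes over 54 s, if anything falls off the work surface, if the arm or the gripper's body presses on something with over 40 N, if the wrist force passes 120 N, or if a joint passes its speed limit or range.

## Working session

There is one attempt and no reset: what is moved stays moved. The work goes in short steps, Python scripts to look and compute and a shell command to move; the robot and the scene stay as the last step left them, time stands still between calls to the robot, and variables do not carry over. Pictures are saved under pics/ and viewed, at most 10 in all, crops included, and the job is handed in when it is done.

```bash
mkdir -p pics
python3 - <<'E'
from bench import state,cams
import cv2,numpy as np,pickle
s=state();print(s)
d={}
for n in("scene","top"):
    d[n]=cams.snapshot(n);cv2.imwrite(f"pics/{n}0.png",d[n]["color"][:,:,::-1]);print(n,d[n]["rvec"],d[n]["tvec"],d[n]["fx"])
pickle.dump(d,open("d0.pkl","wb"))
a=np.vstack([d[n]["color"][:,:,::-1] for n in("scene","top")])
E
```

```text
{'time': 0.0, 'qpos': array([-6.97521717e+01,  1.58792626e+01, -1.59893624e+00,  7.26525328e+01,
        5.17910503e-05,  8.40761149e+01]), 'qd': array([-0.0413132 , -0.05026131,  0.01344481, -0.02138627, -0.01161864,
       -0.04943754]), 'joint_torque': array([-1.22112073e-03, -4.45508766e+01,  2.95202440e+01,  1.63933577e-02,
       -1.06140815e-04,  3.53199582e-06]), 'eef_pos': array([ 0.275397  , -0.56021039,  0.24913981]), 'eef_rot': array([-1.79869972e+02, -1.35439527e-02,  2.61716980e+01]), 'wrist_force': array([ 0.31863648, -0.40614494,  0.40294276]), 'moment': array([ 0.01149087, -0.00509975,  0.01975107]), 'grip_force': 0.0, 'opening': 0.08548722535078085}
scene [ 0.86694324 -2.81253419  0.67373381] [0.51488857 0.40011223 1.20578345] 476.30008732758785
top [ 2.1782015  -2.11280652  0.19521716] [-0.04038347  0.65439924  0.97564236] 473.128622647304
```

View pics/scene0.png

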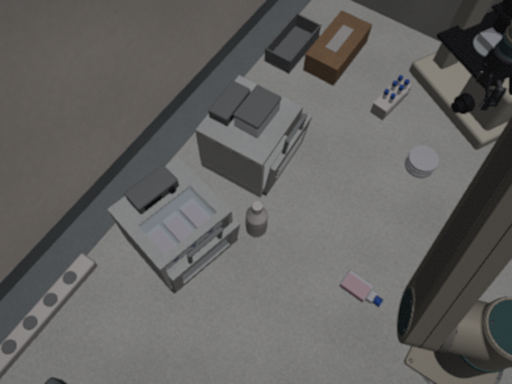

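View pics/top0.png

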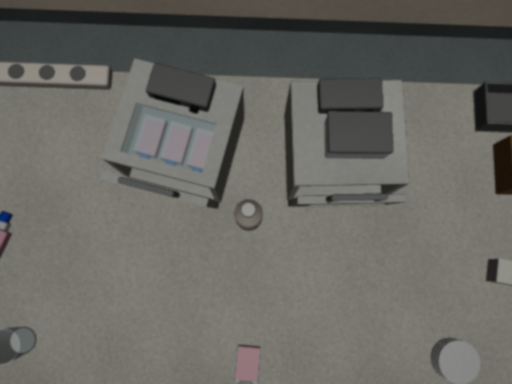

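The top view shows the incubator on the left, with its handle bar from about (118,181) to (178,194). The steriliser is on the right, with its bar near (357,196). The scene view shows the incubator handle at about (207,243). A bottle stands at top-view (248,213).

```bash
cat > h.py <<'E'
import numpy as np,cv2
def cloud(d):
    z=d["z_map"];v,u=np.mgrid[:z.shape[0],:z.shape[1]]
    p=np.stack([(u-d["cx"])/d["fx"]*z,(v-d["cy"])/d["fy"]*z,z],-1)
    R,_=cv2.Rodrigues(np.array(d["rvec"]))
    w=(p-np.ravel(d["tvec"]))@R; w[z==0]=np.nan
    return w
E
python3 - <<'E'
from h import *;import pickle
d=pickle.load(open("d0.pkl","rb"));np.set_printoptions(precision=3,suppress=True)
t=cloud(d["top"]);s=cloud(d["scene"])
for n,uv in dict(L=(125,183),M=(148,187),R=(172,193),tfl=(112,155),tfr=(207,185),tbl=(140,66),tbr=(238,85),dl=(106,175),dr=(212,203),bottle=(248,210),st=(357,196)).items(): print(n,t[uv[1],uv[0]])
for nm,c,(u0,u1,v0,v1) in(("top",t,(108,190,172,202)),("scene",s,(180,240,215,265))):
    q=c[v0:v1,u0:u1].reshape(-1,3);print(nm,np.nanmax(q[:,2]))
    m=q[:,2]>0.21;q=q[m]; print(len(q),q.min(0),q.max(0),np.median(q,0))
z=t[:,:,2];
for v in range(172,206,2): print(v,z[v,104:200:6])
for n,(u0,u1,v0,v1) in dict(i=(100,250,55,175),s=(285,410,75,185)).items():
    q=t[v0:v1,u0:u1].reshape(-1,3);q=q[abs(q[:,2]-.195)<.008];r=cv2.minAreaRect(q[:,:2].astype(np.float32));print(n,r,cv2.boxPoints(r))
E
```

```text
L [0.634 0.223 0.25 ]
M [0.627 0.182 0.254]
R [0.619 0.14  0.251]
tfl [0.697 0.268 0.192]
tfr [0.645 0.086 0.193]
tbl [0.876 0.228 0.193]
tbr [0.844 0.035 0.195]
dl [0.659 0.277 0.189]
dr [0.622 0.082 0.114]
bottle [0.605 0.008 0.152]
st [ 0.623 -0.184  0.252]
top 0.25655172266740206
413 [0.613 0.137 0.211] [0.644 0.236 0.257] [0.628 0.183 0.252]
scene 0.25775122491858155
269 [0.613 0.139 0.212] [0.644 0.237 0.258] [0.629 0.19  0.252]
172 [ 0.189  0.    -0.001  0.077  0.049  0.035  0.035  0.034  0.186  0.194
  0.193  0.195  0.192  0.193  0.196  0.193]
174 [ 0.186  0.188  0.002 -0.002  0.049  0.034  0.034  0.034  0.036  0.183
  0.194  0.196  0.197  0.192  0.193  0.196]
176 [0.187 0.188 0.186 0.188 0.039 0.035 0.036 0.034 0.037 0.033 0.037 0.194
 0.195 0.191 0.197 0.192]
178 [0.19  0.188 0.189 0.253 0.186 0.03  0.034 0.036 0.039 0.037 0.036 0.033
 0.193 0.194 0.195 0.193]
180 [0.003 0.188 0.186 0.253 0.252 0.253 0.022 0.035 0.037 0.034 0.037 0.036
 0.037 0.187 0.193 0.195]
182 [0.002 0.002 0.189 0.253 0.255 0.254 0.251 0.016 0.03  0.033 0.035 0.035
 0.037 0.033 0.182 0.195]
184 [-0.002
[... 941 characters left out ...]
200 [ 0.001 -0.002    nan  0.002 -0.003  0.002  0.002 -0.001 -0.002 -0.001
 -0.003 -0.001 -0.003  0.187  0.189  0.189]
202 [-0.001  0.    -0.002 -0.004 -0.    -0.002 -0.001  0.001  0.002 -0.005
  0.001 -0.001 -0.001 -0.002 -0.001  0.188]
204 [-0.001 -0.001 -0.002  0.005  0.001  0.001  0.001 -0.001  0.001  0.
 -0.    -0.001 -0.001 -0.003 -0.003  0.001]
i ((0.7525200247764587, 0.15945301949977875), (0.22158217430114746, 0.2367527335882187), 77.05223083496094) [[0.612 0.078]
 [0.843 0.025]
 [0.893 0.241]
 [0.662 0.294]]
s ((0.7592821717262268, -0.1818350851535797), (0.20842231810092926, 0.22061286866664886), 2.673309087753296) [[ 0.65  -0.077]
 [ 0.66  -0.297]
 [ 0.869 -0.287]
 [ 0.858 -0.067]]
```

Run:
```python
from h import *;import pickle
from bench import state
d=pickle.load(open("d0.pkl","rb"));np.set_printoptions(precision=4,suppress=True)
t=cloud(d["top"]);s=cloud(d["scene"])
top=t[55:130,100:250].reshape(-1,3);
for nm,c,w in(("top",t,(95,220,165,206)),("scene",s,(160,245,205,290))):
    q=c[w[2]:w[3],w[0]:w[1]].reshape(-1,3);q=q[(q[:,1]>.05)]
    b=q[(q[:,2]>.248)]
    vx,vy,x0,y0=cv2.fitLine(b[:,:2].astype(np.float32),cv2.DIST_HUBER,0,.01,.01).ravel();
    if vy<0: vx,vy=-vx,-vy
    ang=np.arctan2(-vx,vy);X=np.array([vy,-vx]);Y=np.array([vx,vy])
    bb=np.c_[b[:,:2]@X,b[:,:2]@Y];print(nm,"ang",np.degrees(ang),"x'",np.median(bb[:,0]),bb[:,0].min(),bb[:,0].max(),"y'",np.percentile(bb[:,1],[1,99]),"z",np.percentile(b[:,2],[50,90,98]))
    X=np.array([.974,-.225]);Y=np.array([.225,.974])
    e=np.c_[q[:,:2]@X,q[:,:2]@Y,q[:,2]];
    for lo,hi in((.2,.215),(.215,.23),(.184,.1905),(.1925,.199)):
        m=e[(e[:,2]>lo)&(e[:,2]<hi)&(e[:,1]>.23)&(e[:,1]<.42)];print(lo,np.percentile(m[:,0],[2,25,50,75,98]),len(m))
X=np.array([.974,-.225]);q=t[55:210,95:250].reshape(-1,3);q=q[abs(q[:,2]-.195)<.003];print("cab",np.percentile(q[:,:2]@X,[.5,2,98,99.5]))
u=t[325:355,0:35].reshape(-1,3);print("obj",np.nanmax(u[:,2]),np.nanmedian(u,0))
```

```text
top ang -13.06712 x' 0.5700864884711245 0.5644051605452977 0.576512785070479 y' [0.2758 0.373 ] z [0.2527 0.2547 0.2556]
0.2 [0.5699 0.5724 0.5753 0.5784 0.5811] 13
0.215 [0.5689 0.5713 0.5735 0.5767 0.5786] 9
0.184 [0.5698 0.5728 0.5794 0.5849 0.6381] 468
0.1925 [0.6067 0.6112 0.6171 0.6244 0.643 ] 729
scene ang -13.029934 x' 0.5692464757151503 0.5638138725340855 0.5767935311659287 y' [0.2771 0.3736] z [0.2524 0.2549 0.2564]
0.2 [0.5688 0.5701 0.5717 0.574  0.6838] 15
0.215 [0.5665 0.568  0.5688 0.5703 0.5737] 18
0.184 [0.5698 0.5781 0.6241 0.6654 0.7186] 1042
0.1925 [0.6065 0.6172 0.6281 0.6575 0.7177] 1113
cab [0.6068 0.6087 0.8081 0.8131]
obj 0.0928421279953858 [0.3333 0.4772 0.0289]
```

```bash
python3 -m handwheel '[[1,[0,0,-0.055],[0,0,-0.18]],[1,[0,0,-0.11],[0,0,-0.36]],[1,[0.045,-0.036,-0.11],[0,0,-0.53]],[1,[0.09,-0.072,-0.11],[0,0,-0.71]],[1,[0.135,-0.108,-0.11],[0,0,-0.886]]]'; python3 -m handwheel '[[1,[0,0,0],[0,0,0]],[1,[0,0,0],[0,0,0]],[1,[0,0,0],[0,0,0]],[1,[0,0,0],[0,0,0]],[1,[0,0,0],[0,0,0]]]'
```

```text
time: 0.72
eef_pos: [0.3495, -0.4028, 0.3599]
eef_rot: [-180.0, -0.0, 77.2]
wrist_force: [0.7, -0.2, -0.9]
opening: 0.0852
grip_force: 0.0
time: 1.35
eef_pos: [0.3488, -0.4052, 0.3601]
eef_rot: [-180.0, -0.0, 76.9]
wrist_force: [-0.6, 0.1, -0.3]
opening: 0.0854
grip_force: 0.0
```

```bash
python3 -m handwheel '[[1,[0.055,0.012,0],[0,0,0]],[1,[0.11,0.024,0],[0,0,0]],[1,[0.165,0.036,0],[0,0,0]],[1,[0.22,0.048,0],[0,0,0]],[1,[0.275,0.06,0],[0,0,0]]]'; python3 -m handwheel '[[1,[0.055,0.012,0],[0,0,0]],[1,[0.11,0.024,0],[0,0,0]],[1,[0.165,0.036,0],[0,0,0]],[1,[0.22,0.048,0],[0,0,0]],[1,[0.275,0.06,0],[0,0,0]]]';  python3 -m handwheel '[[1,[0.045,0.009,0],[0,0,0]],[1,[0.09,0.018,0],[0,0,0]],[1,[0.09,0.018,0],[0,0,0]],[1,[0.09,0.018,0],[0,0,0]],[1,[0.09,0.018,0],[0,0,0]]]'
python3 - <<'E'
from bench import state,cams
import cv2
from scipy.spatial.transform import Rotation as Ro
from h import *
s=state();d=cams.snapshot("wrist");cv2.imwrite("pics/w1.png",d["color"][:,:,::-1])
R=Ro.from_euler("xyz",s["eef_rot"],degrees=True).as_matrix();T=np.array(d["tool_from_camera"])
z=d["z_map"];v,u=np.mgrid[:384,:512];p=np.stack([(u-d["cx"])/d["fx"]*z,(v-d["cy"])/d["fy"]*z,z],-1)
w=(p@T[:3,:3].T+T[:3,3])@R.T+s["eef_pos"];w=w[z>0]
X=np.array([.9742,-.2258]);Y=np.array([.2258,.9742])
e=np.c_[w[:,:2]@X,w[:,:2]@Y,w[:,2]]
b=e[(e[:,2]>.243)&(e[:,2]<.27)&(abs(e[:,0]-.57)<.05)&(abs(e[:,1]-.32)<.09)]
print(s["eef_pos"],s["eef_rot"],s["eef_pos"][:2]@X,s["eef_pos"][:2]@Y,len(b))
if len(b):print(np.percentile(b,[2,50,98],axis=0))
E
```

```text
time: 1.98
eef_pos: [0.4704, -0.1489, 0.3605]
eef_rot: [180.0, 0.0, 76.9]
wrist_force: [1.8, 0.5, 0.7]
opening: 0.0855
grip_force: 0.0
time: 2.6
eef_pos: [0.5913, 0.1057, 0.3603]
eef_rot: [180.0, 0.0, 76.9]
wrist_force: [0.3, 0.2, 0.0]
opening: 0.0855
grip_force: 0.0
time: 3.22
eef_pos: [0.628, 0.1866, 0.3606]
eef_rot: [180.0, 0.0, 76.9]
wrist_force: [-0.1, -0.4, 0.2]
opening: 0.0855
grip_force: 0.0
[0.62802684 0.18657656 0.36056787] [1.79998714e+02 1.45680279e-02 7.68506757e+01] 0.5696947582486896 0.32357134754562783 1867
[[0.56642035 0.27942048 0.24941574]
 [0.57194244 0.32996516 0.25335596]
 [0.57768834 0.37399402 0.2553556 ]]
```

View pics/w1.png

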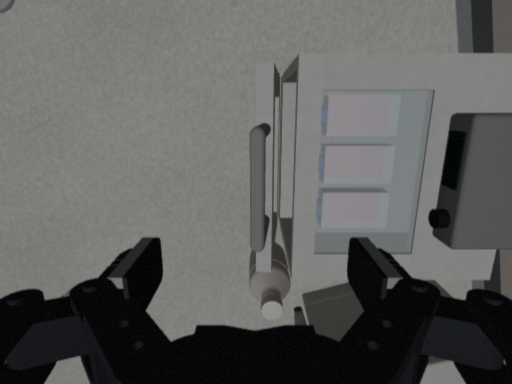

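The wrist view shows the bar from (258,125) to (258,250), centred between the open fingers, and the control box well off to the right. I'll descend and pinch.

```bash
python3 -m handwheel '[[1,[0.002,0.002,0.03],[0,0,0]],[1,[0.002,0.002,0.06],[0,0,0]],[1,[0.002,0.002,0.09],[0,0,0]],[1,[0.002,0.002,0.112],[0,0,0]],[1,[0.002,0.002,0.112],[0,0,0]]]'; python3 -m handwheel '[[0,[0,0,0],[0,0,0]],[-0.5,[0,0,0],[0,0,0]],[-1,[0,0,0],[0,0,0]],[-1,[0,0,0],[0,0,0]],[-1,[0,0,0],[0,0,0]]]';python3 -m handwheel '[[-1,[0,0,0],[0,0,0]],[-1,[0,0,0],[0,0,0]],[-1,[0,0,0],[0,0,0]],[-1,[0,0,0],[0,0,0]],[-1,[0,0,0],[0,0,0]]]'
```

```text
time: 3.9
eef_pos: [0.629, 0.188, 0.2463]
eef_rot: [-179.8, 0.1, 76.9]
wrist_force: [-0.5, 0.3, 0.3]
opening: 0.0854
grip_force: 0.0
time: 4.53
eef_pos: [0.6309, 0.1894, 0.249]
eef_rot: [180.0, -0.0, 76.9]
wrist_force: [-0.5, -1.4, 2.6]
opening: 0.01
grip_force: 58.4
time: 5.15
eef_pos: [0.6309, 0.1894, 0.249]
eef_rot: [180.0, -0.0, 76.9]
wrist_force: [-0.7, -0.4, 5.9]
opening: 0.0103
grip_force: 58.6
```

Run:
```python
import numpy as np
a=np.linspace(.1265,1.55,26)
y=.0265-.21*np.sin(a);z=.2083-.21*np.cos(a)
for i in range(0,25,5):
    print([(round(y[j]-y[i],3),round(z[j]-z[i],3)) for j in range(i+1,i+6)],a[i+5])
```

```text
[(np.float64(-0.012), np.float64(0.002)), (np.float64(-0.024), np.float64(0.004)), (np.float64(-0.035), np.float64(0.008)), (np.float64(-0.046), np.float64(0.011)), (np.float64(-0.057), np.float64(0.016))] 0.4112
[(np.float64(-0.011), np.float64(0.005)), (np.float64(-0.021), np.float64(0.011)), (np.float64(-0.032), np.float64(0.017)), (np.float64(-0.041), np.float64(0.024)), (np.float64(-0.051), np.float64(0.031))] 0.6959
[(np.float64(-0.009), np.float64(0.008)), (np.float64(-0.017), np.float64(0.016)), (np.float64(-0.025), np.float64(0.025)), (np.float64(-0.033), np.float64(0.035)), (np.float64(-0.04), np.float64(0.044))] 0.9805999999999999
[(np.float64(-0.006), np.float64(0.01)), (np.float64(-0.012), np.float64(0.021)), (np.float64(-0.017), np.float64(0.031)), (np.float64(-0.022), np.float64(0.042)), (np.float64(-0.026), np.float64(0.054))] 1.2653
[(np.float64(-0.003), np.float64(0.011)), (np.float64(-0.006), np.float64(0.023)), (np.float64(-0.008), np.float64(0.035)), (np.float64(-0.009), np.float64(0.047)), (np.float64(-0.01), np.float64(0.059))] 1.55
```

```bash
python3 -m handwheel '[[-1,[0,-0.012,0.002],[0,0,0]],[-1,[0,-0.024,0.004],[0,0,0]],[-1,[0,-0.035,0.008],[0,0,0]],[-1,[0,-0.046,0.011],[0,0,0]],[-1,[0,-0.057,0.016],[0,0,0]]]'; python3 -m handwheel '[[-1,[0,-0.011,0.005],[0,0,0]],[-1,[0,-0.021,0.011],[0,0,0]],[-1,[0,-0.032,0.017],[0,0,0]],[-1,[0,-0.041,0.024],[0,0,0]],[-1,[0,-0.051,0.031],[0,0,0]]]'
```

```text
time: 5.78
eef_pos: [0.5757, 0.2023, 0.2341]
eef_rot: [179.8, -0.1, 76.9]
wrist_force: [0.4, -1.9, 11.5]
opening: 0.0101
grip_force: 61.7
time: 6.4
eef_pos: [0.525, 0.2141, 0.2012]
eef_rot: [180.0, -0.0, 77.0]
wrist_force: [2.7, 0.4, 3.2]
opening: 0.0098
grip_force: 63.4
```

Forces are small and the arc matches, so I'll carry on down.

```bash
python3 -m handwheel '[[-1,[0,-0.009,0.008],[0,0,0]],[-1,[0,-0.017,0.016],[0,0,0]],[-1,[0,-0.025,0.025],[0,0,0]],[-1,[0,-0.033,0.035],[0,0,0]],[-1,[0,-0.04,0.044],[0,0,0]]]'; python3 -m handwheel '[[-1,[0,-0.006,0.01],[0,0,0]],[-1,[0,-0.012,0.021],[0,0,0]],[-1,[0,-0.017,0.031],[0,0,0]],[-1,[0,-0.022,0.042],[0,0,0]],[-1,[0,-0.026,0.054],[0,0,0]]]'
```

```text
time: 7.02
eef_pos: [0.4863, 0.2231, 0.1564]
eef_rot: [180.0, -0.0, 76.9]
wrist_force: [3.5, 1.7, 0.2]
opening: 0.0098
grip_force: 66.0
time: 7.65
eef_pos: [0.4607, 0.229, 0.1026]
eef_rot: [-180.0, -0.0, 76.9]
wrist_force: [-1.1, 3.4, 4.2]
opening: 0.01
grip_force: 68.4
```

```bash
python3 -m handwheel '[[-1,[0,-0.003,0.011],[0,0,0]],[-1,[0,-0.006,0.023],[0,0,0]],[-1,[0,-0.008,0.035],[0,0,0]],[-1,[0,-0.009,0.047],[0,0,0]],[-1,[0,-0.010,0.055],[0,0,0]]]'; python3 -m handwheel '[[-1,[0,0,0],[0,0,0]],[-1,[0,0,0],[0,0,0]],[-1,[0,0,0],[0,0,0]],[-1,[0,0,0],[0,0,0]],[-1,[0,0,0],[0,0,0]]]'
python3 - <<'E'
from bench import cams
from h import *
d=cams.snapshot("top");cv2.imwrite("pics/t2.png",d["color"][:,:,::-1])
E
```

```text
time: 8.28
eef_pos: [0.4504, 0.2314, 0.0471]
eef_rot: [-179.9, -0.0, 77.0]
wrist_force: [-0.9, 6.2, 4.3]
opening: 0.0099
grip_force: 70.6
time: 8.9
eef_pos: [0.4503, 0.2314, 0.0469]
eef_rot: [-179.9, -0.1, 77.0]
wrist_force: [0.0, 6.4, -2.1]
opening: 0.0099
grip_force: 70.0
```

View pics/t2.png

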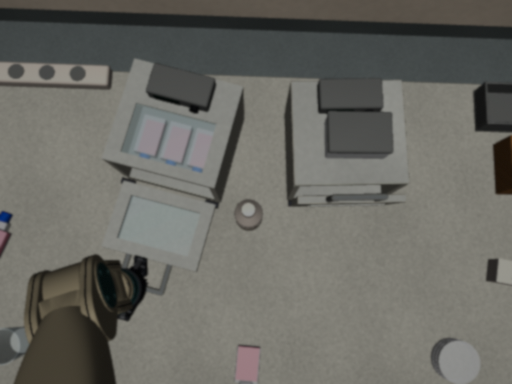

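The door is down and nearly level, with the panel at about (120–213, 185–265) in the top view and the handle in the gripper. The steriliser and bottle are untouched. I'll press the last 3 mm to the stop and hold.

```bash
python3 -m handwheel '[[-1,[0,0,0.002],[0,0,0]],[-1,[0,0,0.003],[0,0,0]],[-1,[0,0,0.003],[0,0,0]],[-1,[0,0,0.003],[0,0,0]],[-1,[0,0,0.003],[0,0,0]]]'; for i in 1 2 3 4; do python3 -m handwheel '[[-1,[0,0,0],[0,0,0]],[-1,[0,0,0],[0,0,0]],[-1,[0,0,0],[0,0,0]],[-1,[0,0,0],[0,0,0]],[-1,[0,0,0],[0,0,0]]]'; done
python3 - <<'E'
from bench import cams
from h import *
t=cloud(cams.snapshot("top"));X=np.array([.9742,-.2258]);Y=np.array([.2258,.9742])
w=t[180:275,95:220].reshape(-1,3);e=np.c_[w[:,:2]@X,w[:,:2]@Y,w[:,2]]
m=e[(e[:,0]>.45)&(e[:,0]<.58)&(e[:,1]>.23)&(e[:,1]<.42)&(e[:,2]>.03)&(e[:,2]<.08)];c=np.polyfit(m[:,0],m[:,2],1);print("slope",c,len(m))
E
```

```text
time: 9.57
eef_pos: [0.4502, 0.2314, 0.0445]
eef_rot: [-179.9, -0.0, 77.0]
wrist_force: [-1.5, 6.2, 2.6]
opening: 0.0098
grip_force: 70.6
time: 10.2
eef_pos: [0.4502, 0.2314, 0.0445]
eef_rot: [-179.9, -0.1, 77.0]
wrist_force: [-1.3, 6.5, 3.5]
opening: 0.0097
grip_force: 70.6
time: 10.82
eef_pos: [0.4502, 0.2314, 0.0445]
eef_rot: [-179.9, -0.0, 77.0]
wrist_force: [-2.5, 5.9, 2.6]
opening: 0.0101
grip_force: 70.6
time: 11.45
eef_pos: [0.4502, 0.2314, 0.0445]
eef_rot: [-179.9, -0.1, 77.0]
wrist_force: [-1.8, 7.4, 2.1]
opening: 0.0099
grip_force: 70.6
time: 12.08
eef_pos: [0.4502, 0.2314, 0.0445]
eef_rot: [-179.9, -0.1, 77.0]
wrist_force: [-1.8, 7.0, 1.8]
opening: 0.0101
grip_force: 70.6
slope [-0.06053675  0.07929571] 5363
```

```bash
python3 -m handwheel '[[-1,[0,0.001,-0.011],[0,0,0]],[-1,[0,0.002,-0.023],[0,0,0]],[-1,[0,0.004,-0.035],[0,0,0]],[-1,[0,0.007,-0.047],[0,0,0]],[-1,[0,0.010,-0.058],[0,0,0]]]'; python3 -m handwheel '[[-1,[0,0.004,-0.012],[0,0,0]],[-1,[0,0.009,-0.023],[0,0,0]],[-1,[0,0.014,-0.033],[0,0,0]],[-1,[0,0.020,-0.044],[0,0,0]],[-1,[0,0.026,-0.054],[0,0,0]]]'
python3 -m handwheel '[[-1,[0,0.007,-0.009],[0,0,0]],[-1,[0,0.015,-0.019],[0,0,0]],[-1,[0,0.023,-0.028],[0,0,0]],[-1,[0,0.031,-0.036],[0,0,0]],[-1,[0,0.04,-0.044],[0,0,0]]]'; python3 -m handwheel '[[-1,[0,0.010,-0.007],[0,0,0]],[-1,[0,0.019,-0.014],[0,0,0]],[-1,[0,0.030,-0.020],[0,0,0]],[-1,[0,0.040,-0.026],[0,0,0]],[-1,[0,0.051,-0.031],[0,0,0]]]'
```

```text
time: 12.75
eef_pos: [0.4604, 0.229, 0.1016]
eef_rot: [-179.9, -0.0, 76.9]
wrist_force: [4.4, 6.4, -7.0]
opening: 0.0097
grip_force: 68.4
time: 13.38
eef_pos: [0.4853, 0.2232, 0.1547]
eef_rot: [-179.8, -0.0, 76.9]
wrist_force: [4.7, 6.8, -9.9]
opening: 0.0097
grip_force: 65.8
time: 14.0
eef_pos: [0.5217, 0.2147, 0.1974]
eef_rot: [-179.4, -0.0, 77.0]
wrist_force: [-0.6, 8.9, -8.4]
opening: 0.01
grip_force: 64.1
time: 14.62
eef_pos: [0.5702, 0.2034, 0.2305]
eef_rot: [-179.3, -0.0, 77.0]
wrist_force: [-7.9, 6.6, 6.0]
opening: 0.01
grip_force: 63.0
```

```bash
python3 -m handwheel '[[-1,[0,0.011,-0.005],[0,0,0]],[-1,[0,0.022,-0.008],[0,0,0]],[-1,[0,0.033,-0.012],[0,0,0]],[-1,[0,0.045,-0.014],[0,0,0]],[-1,[0,0.057,-0.016],[0,0,0]]]'; python3 -m handwheel '[[-1,[0,0.006,-0.001],[0,0,0]],[-1,[0,0.012,-0.001],[0,0,0]],[-1,[0,0.018,-0.002],[0,0,0]],[-1,[0,0.022,-0.002],[0,0,0]],[-1,[0,0.022,-0.002],[0,0,0]]]'
```

```text
time: 15.25
eef_pos: [0.6275, 0.1901, 0.2475]
eef_rot: [-179.5, 0.0, 77.0]
wrist_force: [-6.5, 5.3, 7.2]
opening: 0.01
grip_force: 62.9
time: 15.88
eef_pos: [0.6504, 0.1845, 0.2492]
eef_rot: [-179.7, 0.0, 77.0]
wrist_force: [-1.2, 3.1, 5.7]
opening: 0.0102
grip_force: 63.0
```

```bash
python3 -m handwheel '[[-1,[0,0.002,0],[0,0,0]],[-1,[0,0.004,0],[0,0,0]],[-1,[0,0.006,0],[0,0,0]],[-1,[0,0.006,0],[0,0,0]],[-1,[0,0.006,0],[0,0,0]]]'; python3 -m handwheel '[[-1,[0,0.001,0],[0,0,0]],[-1,[0,0.002,0],[0,0,0]],[-1,[0,0.002,0],[0,0,0]],[-1,[0,0.002,0],[0,0,0]],[-1,[0,0.002,0],[0,0,0]]]'
```

```text
time: 16.5
eef_pos: [0.6543, 0.1836, 0.2493]
eef_rot: [-179.5, 0.1, 77.0]
wrist_force: [-5.7, 3.6, 7.7]
opening: 0.0098
grip_force: 63.2
time: 17.12
eef_pos: [0.6544, 0.1836, 0.2492]
eef_rot: [-179.3, 0.1, 77.0]
wrist_force: [-10.9, 5.3, 9.8]
opening: 0.0097
grip_force: 63.5
```

The door is against its stop: the force rises while the position stays put. I'll release and retreat upward.

```bash
python3 -m handwheel '[[0,[0,-0.002,0],[0,0,0]],[1,[0,-0.002,0],[0,0,0]],[1,[0,-0.002,0],[0,0,0]],[1,[0,-0.002,0],[0,0,0]],[1,[0,-0.002,0],[0,0,0]]]'; python3 -m handwheel '[[1,[0,0,-0.015],[0,0,0]],[1,[0,0,-0.04],[0,0,0]],[1,[0,0,-0.08],[0,0,0]],[1,[0,0,-0.12],[0,0,0]],[1,[0,0,-0.12],[0,0,0]]]'
python3 - <<'E'
from bench import state,cams
from h import *
d=cams.snapshot("top");cv2.imwrite("pics/t3.png",d["color"][:,:,::-1])
X=np.array([.9742,-.2258]);Y=np.array([.2258,.9742])
for n in("top","scene"):
    d=cams.snapshot(n);w=cloud(d).reshape(-1,3)
    e=np.c_[w[:,:2]@X,w[:,:2]@Y,w[:,2]]
    b=e[(e[:,2]>.246)&(e[:,2]<.262)&(abs(e[:,0]-.585)<.04)&(abs(e[:,1]-.325)<.07)]
    s=w[(w[:,2]>.246)&(w[:,2]<.262)&(abs(w[:,1]+.184)<.06)&(w[:,0]<.64)]
    print(n,len(b),np.median(b,0) if len(b) else "",np.median(s,0) if len(s) else "")
print(state()["wrist_force"])
E
```

```text
time: 17.75
eef_pos: [0.6581, 0.1828, 0.2502]
eef_rot: [180.0, 0.0, 76.9]
wrist_force: [-0.6, -0.1, -0.2]
opening: 0.0852
grip_force: 0.0
time: 18.38
eef_pos: [0.6599, 0.1833, 0.3768]
eef_rot: [179.5, -0.2, 76.9]
wrist_force: [-0.3, -0.7, 0.5]
opening: 0.0855
grip_force: 0.0
top 357 [0.59395034 0.31896456 0.25405645] [ 0.62178797 -0.18636665  0.25298498]
scene 150 [0.59264943 0.34410828 0.25359928] 
[ 0.41702662  0.66733468 -0.02952857]
```

View pics/t3.png

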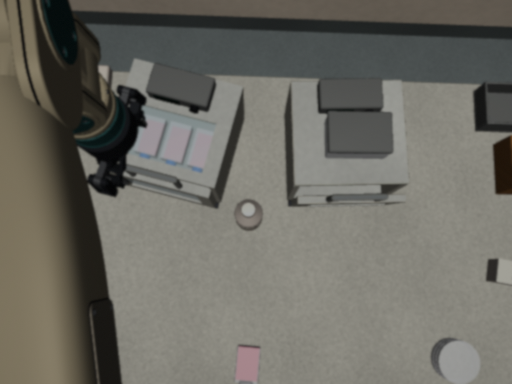

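The incubator door is shut: the bar is at x' = 0.594, about 0.02 rad off. The steriliser has not moved and the gripper is clear above.

```bash
python3 -c "
from bench import manip;print(manip.job_done())"
```

```text
the job is handed in; nothing more can be done
None
```

The incubator door was pulled fully down, held there for over 2 s and pushed shut again (about 0.02 rad by camera); the steriliser door was not touched, and the job is handed in at about 18.5 s.

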